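Find the release notch in the sample changer's rim and press its key

TASK

Unlock the sample changer: with the fingers shut, set a fingertip with light, steady pressure (about 3 to 5 N) on top of the grey raised rim beside the yellow tab, slide it along the rim's robot-facing side until it finds the one open notch (the other dark patches are flush inlays), and press the black key inside the notch fully down so that it stays down. Press lightly, then take the hand clear. Nothing is to be gripped or lifted: leave the beakers, bottles and jar where they stand.

Things in the scene. Friction and masses are not known exactly. Their poses are not given: they have to be found in the camera images.
- sampler: sample changer, fixed to the bench: white base; on it a grey round dish, 376 mm wide, floor 55 mm above the bench; in the dish a white plate, 244 mm wide, 70 mm above the bench, carrying four beakers (tops at 128 mm); round these the grey raised rim. Origin on the vertical axis of dish and rim, at bench height; z up; -x points to its front, roughly at the robot.
- rim_centre (a point): point on the rim's vertical axis, level with the rim's flat top (80 mm above the bench); axes as the sampler's. The rim is a stiff grey ring round this axis, inner radius 156 mm, outer 180 mm, standing 25 mm above the dish floor; it does not turn under a fingertip. Nine black inlays of the key's size lie level with its top, every 36 degrees on from the notch, and do nothing.
- rim_front (a point): point on the rim's top, half-way across its width, straight in front (-x) of rim_centre. The rim's one notch has its middle up to 0.6 rad (101 mm along the rim) to either side of this point; where must be felt or seen. The notch is a gap about 53 mm long, cut through the rim's whole width, open above and to both sides, holding the black key.
- start (a point): point on the rim's top, half-way across its width, beside the yellow tab: where the sweep starts, on the robot's left, 1.1 rad round the rim from rim_front. The yellow tab sticks out of the dish just outside the rim here, its top 12 mm below the rim's top. From here the sweep runs round the side that faces the robot, past rim_front.
- key (a joint): travel of the black key in the notch, m: 0 up, its flat top (22 mm across the rim, 50 mm along it) 8 mm below the rim's top; 0.008 fully down, 16 mm below. It goes straight down, takes about 1.5 N anywhere on its top, and stays where it is left.
- beaker0: loose glass sample beaker, 48 mm wide at the rim, 58 mm tall, standing on the white plate inside the ring; origin at the centre of its underside. Leave it alone.
- beaker1: loose glass sample beaker, 48 mm wide at the rim, 58 mm tall, standing on the white plate inside the ring; origin at the centre of its underside. Leave it alone.
- beaker2: loose glass sample beaker, 48 mm wide at the rim, 58 mm tall, standing on the white plate inside the ring; origin at the centre of its underside. Leave it alone.
- beaker3: loose glass sample beaker, 48 mm wide at the rim, 58 mm tall, standing on the white plate inside the ring; origin at the centre of its underside. Leave it alone.
- bottle_blue: loose amber bottle, 80 mm in diameter, 170 mm tall, with a blue cap, standing on the bench; origin at the centre of its underside. Leave it alone.
- bottle_white: loose amber bottle, 80 mm in diameter, 170 mm tall, with a white cap, standing on the bench; origin at the centre of its underside. Leave it alone.
- jar: loose amber jar with a white lid, 56 mm in diameter, 60 mm tall, standing on the bench; origin at the centre of its underside. Leave it alone.
- spare: loose empty glass beaker, 70 mm wide at the rim, 75 mm tall, standing on the bench; origin at the centre of its underside. Leave it alone.

How it is judged:
By the outcome, as a careful person would: the job done as asked, in the order asked, and still so for the second after the job is handed in, with the robot touching nothing.
It also fails if it takes over 64 s, if anything falls off the work surface, if the arm or the gripper's body presses on something with over 40 N, if the wrist force passes 120 N, or if a joint passes its speed limit or range.

ROBOT

A 7-joint arm with a two-finger parallel gripper is mounted at the origin on the work surface. World frame = base frame: x ahead of the robot, y to its left, z up, the work surface at z = 0. Lengths are in m, angles in rad, forces in N, time in s.
With the tool pointing down it reaches from about 0.425 to 0.825 m from the base axis. Payload 3.6 kg.
Tool frame: the origin (TCP) lies on the centre line of the jaws, within the pads' length; the fingertips stand ahead of it and the grasp point (between the pads) is the TCP (robot.tip_extent is the y of the fingertips in the tool frame, in m); y points along the fingers, z is the direction in which the jaws open and shut, and the axes are right-handed (so a half turn about y gives the same grasp; the last joint's range is limited). The gripper opens to 93 mm and grips with 3 to 60 N. Pads are 15 mm wide; open, the fingers measure 128 mm over their backs; the gripper's body (75 mm by 188 mm) begins 65 mm behind the grasp point.
Start: joints at [1.194, 0.615, -0.013, 1.423, 0.008, 1.103, -0.04], TCP at [0.223, -0.61, 0.238] pointing down, gripper open.
Joint ranges: [-3.12, 3.12], [-0.3, 2.06], [-1.34, 1.32], [0.26, 2.42], [-1.36, 4.5], [0.01, 1.98], [-2.84, 2.84]. Speed limits (rad/s): [2.79, 2.79, 3.14, 3.14, 3.14, 3.14, 3.14].

INTERFACE

Orientations are given as a unit quaternion [w, x, y, z].
In Python, from station import status, eyes, job, nets, robot gives the robot as it stands.
- The arm moves only by the tool arm_command, never from a script. Its argument "commands" is one flat list of numbers, 7 for each row, row after row: the opening, from 0 (shut) to 1 (fully open), then the shift along the tool's x, y, z in cm, then the turn, a rotation vector about the tool's x, y, z in degrees. A call has 1 to 5 rows; each row shifts and turns the commanded pose from where the row before left it, along the tool's axes as they then stand; what a row does not reach is not made up. A row lasts 1/8 s, in which the tool goes at most 62.5 mm and 10.7 degrees, less where a joint would pass 70% of its speed; a pose out of reach is approached as far as the arm can. A call with a gripper value outside its range is refused whole. The fingers move at their own pace and stop on an object; "squeeze" is the grip in N (left out, the last holds). Time passes only in rows, so rows that do not move let the fingers close. It gives the time, the measured TCP pose, the force and the opening at its end, in the units of the state.
- status.state(): the state, without advancing time (a new reading comes with each control period).
- eyes.camera(name): name is "scene" or "top"; returns (picture, depth): 400x640x3 uint8, red, green, blue; 400x640 float32, m along the optical axis (not along the pixel's ray), 0 where there is no reading.
- eyes.camera_info(name): a dict with "fx", "fy", "cx", "cy" (pixels), "world_from_camera" (4x4, takes a point from camera to world coordinates). Camera axes: x right, y down, z forward; pixel columns grow to the right and rows downward; lengths in m; the calibration is good to about 2 mm. A picture is of the moment at which its call begins. camera_info takes no time and is no camera call.
- job.hand_in(): hands the job in, once; it reports no verdict.
Trained networks look in the newest picture that a camera, given by its name, has taken for a name from the list of things; names that differ only in an ending like _2 or _b are one class to them, and where a whole thing is asked for, a point or a joint stands for the part that bears it (a point fixed in the world has none). Each returns a list of dicts, best first, with "confidence" (0 to 1); they miss things now and then, are a little off and sometimes report something else, mostly with a low value. They report only what shows in the picture. A call takes as long as a camera call.
- nets.recognise(camera, name): "extent" ([left, top, right, bottom] as shares, 0 to 1, of the picture: columns of its width, rows of its height, round what is visible of it).
- nets.cut_out(camera, name): "region" (400x640 bool, what is visible of it) and "extent" ([left, top, right, bottom] as shares, 0 to 1, of the picture: columns of its width, rows of its height, round what is visible of it).
The state is a dict: "clock": time; "joints": joint angles; "dq": joint speeds; "joint_efforts": joint torques, N m; "eef_pos": TCP position; "tcp_rot": TCP orientation; "ft_force": force on the tool from outside, world axes, zero at the start; "wrist_torque": the same for the moment, N m; "grip_width": finger opening in m.
Only numpy, scipy, OpenCV 4.12 (cv2) and the standard library are available. Lean on these libraries where they do the work, as an engineer would, in place of code of your own. Each camera call takes 0.05 s, during which the arm holds its last target.

## Working session

There is one attempt and no reset: what is moved stays moved. The work goes in short steps, Python scripts to look and compute and a tool call to move; the robot and the scene stay as the last step left them, time stands still between calls to the robot, and variables do not carry over. Pictures are saved under pics/ and viewed, and the job is handed in when it is done.

Besides the shell and the picture viewer there is one more tool, called by a JSON object that holds its "api" and its "payload". arm_command: Moves the arm, as the interface text tells. Its arguments: {"type":"object","properties":{"commands":{"type":"array","items":{"type":"number"}},"squeeze":{"type":"number"}},"required":["commands"]}

```bash
mkdir -p pics; ls; python3 - <<'E'
from station import status, eyes, job, nets, robot
import cv2,numpy as np
print(status.state()); print(robot.tip_extent, [a for a in dir(robot) if a[0]!='_'])
for n in("scene","top"):
    p,d=eyes.camera(n); cv2.imwrite(f"pics/{n}0.png",p[:,:,::-1]); np.save(f"pics/{n}0.npy",d)
    print(n,eyes.camera_info(n))
E
```

```text
pics
{'clock': 0.0, 'joints': array([ 1.19350173,  0.61592138, -0.01264909,  1.42489382,  0.00808693,
        1.10340165, -0.04043841]), 'dq': array([ 0.00076578,  0.00159314, -0.00055447, -0.00085017,  0.00054413,
        0.00131054,  0.00088756]), 'joint_efforts': array([-1.62863612e-04, -4.58923209e+01,  2.09305189e-01, -1.65738881e+01,
       -6.10127952e-02,  2.05646380e-02,  2.20164179e-04]), 'eef_pos': array([ 0.2231409 , -0.60970321,  0.2364813 ]), 'tcp_rot': array([ 0.12324534, -0.12356786,  0.69715016, -0.69535834]), 'ft_force': array([-0.23387694,  0.01696886, -0.21068137]), 'wrist_torque': array([0.01109464, 0.00555848, 0.01574646]), 'grip_width': 0.09276576029094373}
0.019 ['IKError', 'tip_extent']
scene {'fx': 492.8458710055458, 'fy': 492.8458710055458, 'cx': 317.23156648518494, 'cy': 195.47692333500132, 'world_from_camera': array([[ 0.77342795,  0.47983583, -0.41420619,  1.21992911],
       [ 0.63370919, -0.60066012,  0.4874629 , -0.77130783],
       [-0.01489497, -0.63950371, -0.76864371,  1.26673256],
       [ 0.        ,  0.        ,  0.        ,  1.        ]])}
top {'fx': 400.4583035745705, 'fy': 400.4583035745705, 'cx': 323.3169344847647, 'cy': 197.24913816347444, 'world_from_camera': array([[-0.01789301, -0.99959885,  0.02195389,  0.55267024],
       [-0.99953958,  0.01842146,  0.02410966, -0.00197721],
       [-0.02450441, -0.02151238, -0.99946823,  1.10449464],
       [ 0.        ,  0.        ,  0.        ,  1.        ]])}
```

View pics/scene0.png

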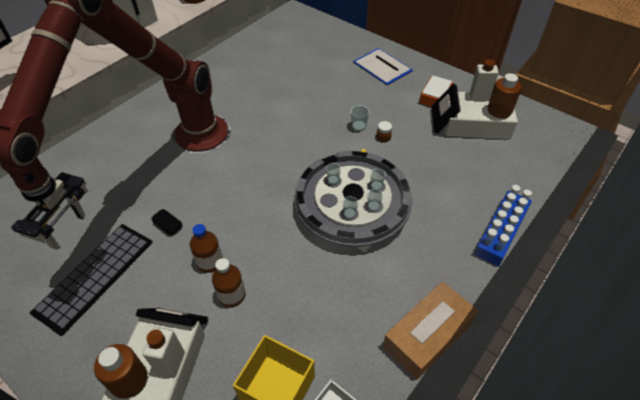

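View pics/top0.png

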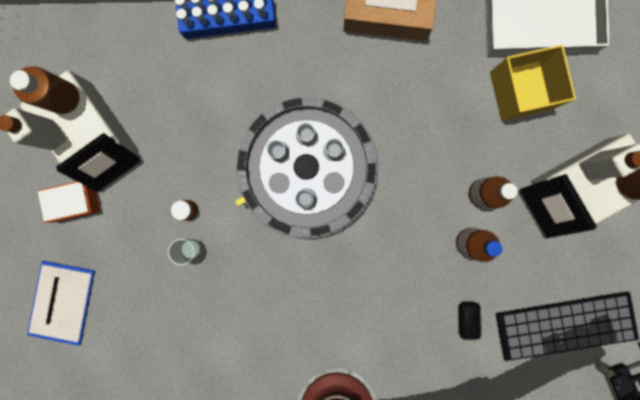

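The scene view shows the dish at about (353,198). The top view shows it at about (307,167), with the yellow tab at (240,202), which is the robot's left. Next I'll measure the rim and look at the patches in polar coordinates.

```bash
cat > h.py <<'E'
from station import status, eyes, job, nets, robot
import cv2,numpy as np
from scipy.optimize import least_squares
def pts(n,d):
    i=eyes.camera_info(n); v,u=np.mgrid[:400,:640]
    P=np.stack([(u-i['cx'])/i['fx']*d,(v-i['cy'])/i['fy']*d,d],-1)
    T=i['world_from_camera']; return P@T[:3,:3].T+T[:3,3]
def proj(n,X):
    i=eyes.camera_info(n);T=i['world_from_camera'];c=(X-T[:3,3])@T[:3,:3]
    return np.stack([c[...,0]/c[...,2]*i['fx']+i['cx'],c[...,1]/c[...,2]*i['fy']+i['cy']],-1)
E
python3 - <<'E'
from h import *
ims={}
for n in("top","scene"):
    d=np.load(f"pics/{n}0.npy"); W=pts(n,d); im=cv2.imread(f"pics/{n}0.png")
    W[d==0]=np.nan
    if n=="top": c=W[167,307,:2]; 
    r=np.hypot(W[...,0]-c[0],W[...,1]-c[1])
    m=(W[...,2]>.073)&(W[...,2]<.09)&(r<.22)&(r>.14)
    Q=W[m]
    f=least_squares(lambda p:np.clip(np.abs(np.hypot(Q[:,0]-p[0],Q[:,1]-p[1])-.168)-.012,0,None),c,loss='soft_l1',f_scale=.002)
    print(n,c,f.x,np.median(Q[:,2]),len(Q),np.percentile(np.hypot(*(Q[:,:2]-f.x).T),[2,50,98]))
    b=(W[...,2]<.2)&(im[...,2]>150)&(im[...,0]<90)&(im[...,1]>120)&(r<.25)
    print(' yellow',W[b].mean(0),b.sum())
    # polar unroll
    cc=f.x
    th=np.linspace(-np.pi,np.pi,800,endpoint=False); rr=np.linspace(.145,.195,60)
    X=np.stack([cc[0]+rr[:,None]*np.cos(th),cc[1]+rr[:,None]*np.sin(th),np.full((60,800),.08)],-1)
    p=proj(n,X).astype(np.float32)
    ims[n]=cv2.remap(im,p[...,0],p[...,1],cv2.INTER_LINEAR)
    z=cv2.remap(np.nan_to_num(W[...,2]).astype(np.float32),p[...,0],p[...,1],cv2.INTER_NEAREST)
    zi=np.clip((z-.05)/.04*255,0,255).astype(np.uint8)
    ims[n+'z']=cv2.cvtColor(zi,cv2.COLOR_GRAY2BGR)
    band=z[(rr>.162)&(rr<.175)]
    print(' z per 6deg*1000',np.round(np.median(band,0).reshape(-1,8).mean(1)*1000).astype(int))
    g=ims[n].mean(-1)[(rr>.162)&(rr<.175)].mean(0)
    print(' gray',np.round(g.reshape(-1,8).mean(1)).astype(int))
cv2.imwrite('pics/polar.png',np.vstack([np.vstack([cv2.resize(v,(800,120)),np.full((6,800,3),200,np.uint8)]) for v in ims.values()]))
E
```

```text
top [0.65334718 0.06307548] [0.65485391 0.06585897] 0.0803653486792466 3827 [0.15599885 0.1679999  0.17965302]
 yellow [0.56769459 0.23389438 0.06989504] 10
 z per 6deg*1000 [81 81 81 80 80 80 81 80 81 80 80 81 81 80 81 81 80 81 81 80 81 80 81 81
 80 80 80 80 80 79 80 80 80 81 81 80 80 81 80 80 81 81 81 81 80 80 80 81
 80 80 80 81 80 81 81 80 80 80 80 81 80 81 81 80 81 81 81 80 81 81 81 80
 81 80 81 81 80 80 80 80 80 80 81 80 82 80 80 81 80 81 70 73 73 73 73 69
 80 80 80 80]
 gray [115  56  52  54  54  89 139 138 139 138 121  57  54  53  52  85 138 138
 140 138 123  55  51  50  51  82 136 139 138 142 123  55  50  49  50  80
 138 138 139 138 123  55  51  50  50  79 140 139 139 138 121  57  53  53
  53  88 140 145 141 141 122  57  55  55  55  93 139 140 139 141 116  57
  55  56  55  92 147 144 145 145 114  56  55  55  55  99 145 142 140 138
  83  54  54  55  52  69 136 140 139 144]
scene [0.65334718 0.06307548] [0.65703252 0.06560284] 0.07923587287266187 2120 [0.15469858 0.16837704 0.18105517]
 yellow [0.56916123 0.24459411 0.06760048] 12
 z per 6deg*1000 [80 81 80 78 79 80 80 77 78 79 81 79 81 80 81 78 79 79 81 79 79 80 78 81
 80 80 80 79 79 79 80 79 79 79 80 79 79 79 80 79 79 79 80 80 79 80 79 79
 78 80 80 79 80 81 79 81 78 79 81 79 78 81 81 82 81 80 77 79 79 78 79 80
 79 79 80 81 80 80 77 79 79 77 80 81 78 80 79 79 80 80 46 53 71 71 69 72
 79 79 80 81]
 gray [ 75  18  15  16  16  57 102  98  98  98  70  16  15  15  15  59  99  98
  99  99  75  17  17  18  20  70  99 101 100 101  79  41  41  42  40  69
 101 101 100 100  85  33  31  31  30  61  99  99  99  99  86  40  40  43
  46  66 101 104 102 102  90  51  44  40  35  52  98 102 100  98  84  23
  17  17  16  43  96  98  98  99  85  22  17  17  17  47  97  98  98  97
  84  56  41  40  42  49  94 100  99 101]
```

View pics/polar.png

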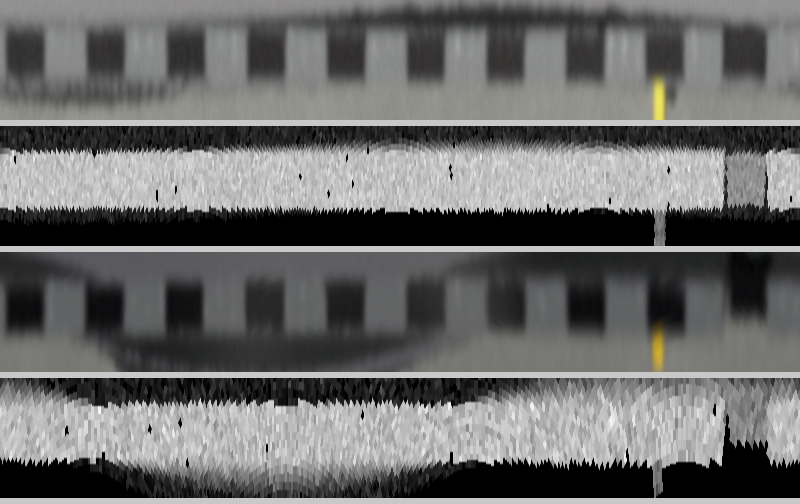

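The one open notch shows in depth: a recess of about 8 mm at polar angle 155° in both cameras. The tab is at about 116.5°, so the notch is 0.68 rad along the sweep from the start. Next I'll work out the approach.

```bash
cat >> h.py <<'E'
from scipy.spatial.transform import Rotation as R
C=np.array([.656,.0658])
def rim(deg,r=.168): a=np.radians(deg); return C+r*np.array([np.cos(a),np.sin(a)])
def rot(s): q=s['tcp_rot']; return R.from_quat([q[1],q[2],q[3],q[0]])
def show(tx=None,ty=None,tz=None):
    s=status.state(); Rm=rot(s); p=s['eef_pos']
    M=Rm.as_matrix(); 
    d=p[:2]-C
    print('t',round(s['clock'],2),'p',p.round(4),'F',s['ft_force'].round(2),'w',round(s['grip_width'],4),'pol',round(np.degrees(np.arctan2(d[1],d[0])),2),round(np.hypot(*d),4),'tipz',round(p[2]+.019*M[2,1],4))
    print('zang',round(np.degrees(np.arctan2(M[1,2],M[0,2])),2),'y',M[:,1].round(3),'q',s['joints'].round(2))
    if tx is not None:
        t=np.array([tx,ty,p[2] if tz is None else tz]); print('shift cm',((t-p)@M*100).round(2))
E
python3 - <<'E'
from h import *
print(rim(116.5),rim(155.2))
show(.52,-.2,.26)
show(*rim(116.5),.2)
E
```

```text
[0.58103877 0.21614897] [0.50349338 0.13626795]
t 0.1 p [ 0.2231 -0.6098  0.2366] F [ 0.07  0.27 -0.31] w 0.0931 pol -122.65 0.8024 tipz 0.2176
zang -69.9 y [-0.001  0.002 -1.   ] q [ 1.19  0.62 -0.01  1.42  0.01  1.1  -0.04]
shift cm [-41.96  -2.28 -28.29]
t 0.1 p [ 0.2231 -0.6098  0.2366] F [ 0.07  0.27 -0.31] w 0.0931 pol -122.65 0.8024 tipz 0.2176
zang -69.9 y [-0.001  0.002 -1.   ] q [ 1.19  0.62 -0.01  1.42  0.01  1.1  -0.04]
shift cm [-62.     3.81 -65.25]
```

{"api": "arm_command", "payload": {"commands": [0, -4.2, -0.2, -2.8, 0, 0, 0, 0, -4.2, -0.2, -2.8, 0, 0, 0, 0, -4.2, -0.2, -2.8, 0, 0, 0, 0, -4.2, -0.2, -2.8, 0, 0, 0, 0, -4.2, -0.2, -2.8, 0, 0, 0], "squeeze": 10}}

```text
clock: 0.72
eef_pos: [0.3731, -0.4051, 0.2474]
tcp_rot: [0.123, -0.124, 0.697, -0.696]
ft_force: [0.2, -0.0, 0.6]
grip_width: 0.0478
```

{"api": "arm_command", "payload": {"commands": [0, -4.2, -0.2, -2.8, 0, 0, 0, 0, -4.2, -0.2, -2.8, 0, 0, 0, 0, -4.2, -0.2, -2.8, 0, 0, 0, 0, -4.2, -0.2, -2.8, 0, 0, 0, 0, -4.2, -0.2, -2.8, 0, 0, 0]}}

```text
clock: 1.35
eef_pos: [0.5221, -0.2017, 0.2574]
tcp_rot: [0.123, -0.124, 0.696, -0.696]
ft_force: [0.7, -0.6, 0.5]
grip_width: 0.0012
```

{"api": "arm_command", "payload": {"commands": [0, 0, 0, 0, 0, -9, 0, 0, 0, 0, 0, 0, -9, 0, 0, 0, 0, 0, 0, -9, 0, 0, 0, 0, 0, 0, -9, 0, 0, 0, 0, 0, 0, -9, 0]}}

```text
clock: 1.98
eef_pos: [0.5212, -0.203, 0.2572]
tcp_rot: [0.382, -0.382, 0.595, -0.595]
ft_force: [-0.4, -0.3, -0.2]
grip_width: 0.0002
```

```bash
python3 - <<'E'
from h import *
show(*rim(116.5),.2)
E
```

```text
t 1.98 p [ 0.5212 -0.203   0.2572] F [-0.36 -0.32 -0.2 ] w 0.0002 pol -116.64 0.3007 tipz 0.2382
zang -24.6 y [-0.001  0.    -1.   ] q [ 0.51  0.47 -0.28  1.66  0.14  1.04 -0.24]
shift cm [-40.6    5.73 -12.  ]
```

{"api": "arm_command", "payload": {"commands": [0, -4.1, 0.5, -1.2, 0, 0, 0, 0, -4.1, 0.5, -1.2, 0, 0, 0, 0, -4.1, 0.5, -1.2, 0, 0, 0, 0, -4.1, 0.5, -1.2, 0, 0, 0, 0, -4.1, 0.5, -1.2, 0, 0, 0]}}

```text
clock: 2.6
eef_pos: [0.5532, 0.0093, 0.2321]
tcp_rot: [0.38, -0.381, 0.596, -0.596]
ft_force: [0.0, 0.0, 0.5]
grip_width: 0.0007
```

{"api": "arm_command", "payload": {"commands": [0, -4.1, 0.6, -1.2, 0, 0, 0, 0, -4.1, 0.6, -1.2, 0, 0, 0, 0, -4.1, 0.6, -1.2, 0, 0, 0, 0, -4.1, 0.6, -1.2, 0, 0, 0, 0, -3.7, 0.6, -1.2, 0, 0, 0]}}

```text
clock: 3.22
eef_pos: [0.5834, 0.2171, 0.2019]
tcp_rot: [0.38, -0.381, 0.596, -0.596]
ft_force: [-0.0, -0.2, -0.5]
grip_width: 0.0008
```

{"api": "arm_command", "payload": {"commands": [0, 0, 2, 0, 0, 0, 0, 0, 0, 2, 0, 0, 0, 0, 0, 0, 2, 0, 0, 0, 0, 0, 0, 1.5, 0, 0, 0, 0, 0, 0, 0, 0, 0, 0, 0]}}

```text
clock: 3.85
eef_pos: [0.5828, 0.2152, 0.1263]
tcp_rot: [0.379, -0.382, 0.596, -0.596]
ft_force: [-0.6, -0.5, -1.2]
grip_width: 0.0006
```

```bash
python3 - <<'E'
from h import *
show(*rim(116.5),.099)
for n in("scene",):
    p,d=eyes.camera(n); cv2.imwrite(f"pics/{n}1.png",cv2.resize(p[100:260,250:470,::-1],None,fx=3.5,fy=3.5))
E
```

```text
t 3.85 p [0.5828 0.2152 0.1263] F [-0.59 -0.48 -1.15] w 0.0006 pol 116.12 0.1664 tipz 0.1073
zang -24.9 y [-0.003 -0.001 -1.   ] q [-0.23  0.7  -0.27  1.63  0.23  0.84 -1.02]
shift cm [-0.02  2.73 -0.19]
```

View pics/scene1.png

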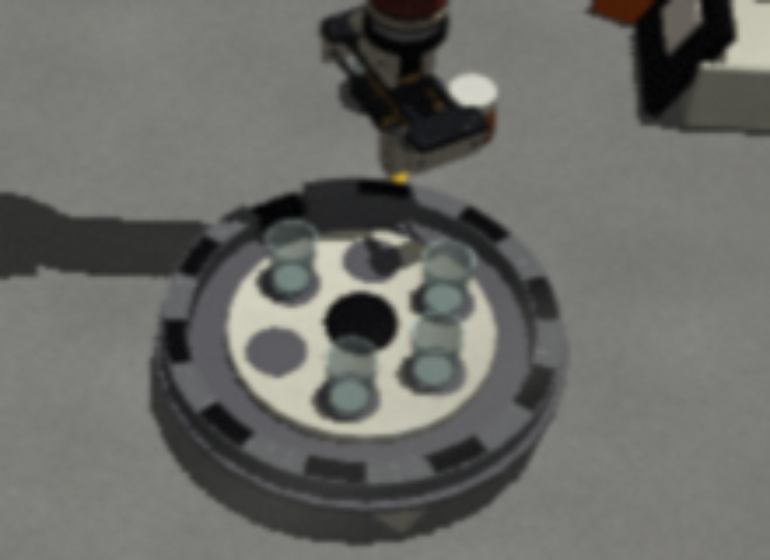

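```bash
python3 - <<'E'
from h import *
for z in (.08,.107,.126,.19):
    for n in("scene","top"):
        q=proj(n,np.array([.5828,.2152,z])); print(n,z,q.round(1), ((q-[250,100])*3.5).round())
p,d=eyes.camera("top"); cv2.imwrite(f"pics/top1.png",cv2.resize(p[80:260,200:420,::-1],None,fx=3.3,fy=3.3))
E
```

```text
scene 0.08 [361.9 154. ] [392. 189.]
top 0.08 [248.5 195.7] [ -5. 335.]
scene 0.107 [362.3 148.3] [393. 169.]
top 0.107 [246.2 195.4] [-13. 334.]
scene 0.126 [362.6 144.2] [394. 155.]
top 0.126 [244.5 195.2] [-19. 333.]
scene 0.19 [363.8 129.8] [398. 104.]
top 0.19 [238.3 194.4] [-41. 331.]
```

View pics/top1.png

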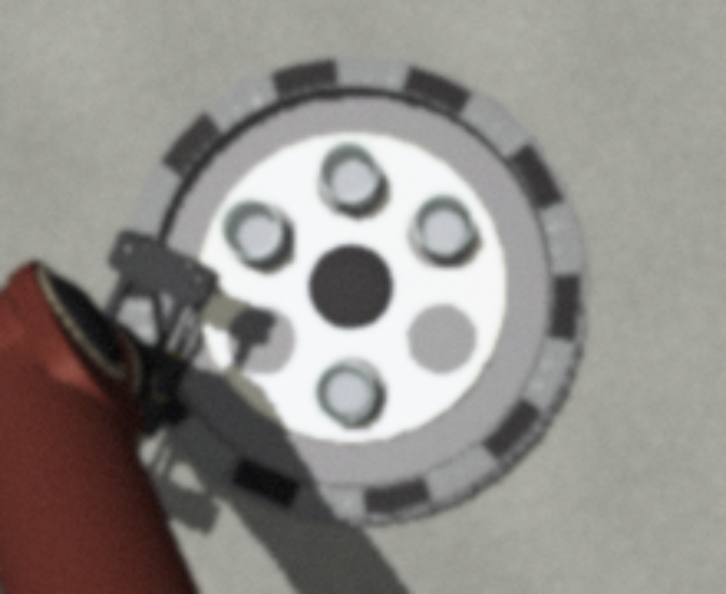

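The tip projects onto the start point beside the tab, so I'm descending gently.

{"api": "arm_command", "payload": {"commands": [0, 0, 1, -0.2, 0, 0, 0, 0, 0, 0.8, 0, 0, 0, 0, 0, 0, 0.2, 0, 0, 0, 0, 0, 0, 0, 0, 0, 0, 0, 0, 0, 0, 0, 0, 0, 0]}}

```text
clock: 4.58
eef_pos: [0.5821, 0.2166, 0.1079]
tcp_rot: [-0.381, 0.38, -0.596, 0.596]
ft_force: [-0.4, -0.2, 0.4]
grip_width: 0.0005
```

```bash
python3 - <<'E'
from h import *
show(*rim(116.5),.099)
E
```

```text
t 4.58 p [0.5821 0.2166 0.1079] F [-0.42 -0.24  0.42] w 0.0005 pol 116.11 0.168 tipz 0.0889
zang -24.9 y [ 0.001  0.    -1.   ] q [-0.24  0.72 -0.26  1.65  0.24  0.8  -1.04]
shift cm [ 0.09  0.89 -0.07]
```

{"api": "arm_command", "payload": {"commands": [0, 0, 0.4, 0, 0, 0, 0, 0, 0, 0.2, 0, 0, 0, 0, 0, 0, 0.1, 0, 0, 0, 0, 0, 0, 0, 0, 0, 0]}}

```text
schema error: expected a multiple of 7 numbers
```

{"api": "arm_command", "payload": {"commands": [0, 0, 0.1, 0, 0, 0, 0, 0, 0, 0, 0, 0, 0, 0]}}

```text
clock: 4.82
eef_pos: [0.5819, 0.2165, 0.1068]
tcp_rot: [0.38, -0.38, 0.596, -0.596]
ft_force: [-0.1, 0.6, 0.3]
grip_width: 0.0007
```

{"api": "arm_command", "payload": {"commands": [0, 0, 0.4, 0, 0, 0, 0, 0, 0, 0.15, 0, 0, 0, 0, 0, 0, 0, 0, 0, 0, 0]}}

```text
clock: 5.2
eef_pos: [0.5817, 0.2165, 0.1009]
tcp_rot: [0.38, -0.381, 0.596, -0.596]
ft_force: [-0.1, -0.2, -0.3]
grip_width: 0.0004
```

{"api": "arm_command", "payload": {"commands": [0, 0, 0.1, 0, 0, 0, 0, 0, 0, 0, 0, 0, 0, 0]}}

```text
clock: 5.45
eef_pos: [0.5818, 0.2166, 0.1002]
tcp_rot: [0.38, -0.38, 0.596, -0.596]
ft_force: [-0.3, 0.4, 0.3]
grip_width: 0.0007
```

{"api": "arm_command", "payload": {"commands": [0, 0, 0.1, 0, 0, 0, 0, 0, 0, 0, 0, 0, 0, 0]}}

```text
clock: 5.7
eef_pos: [0.582, 0.2166, 0.0994]
tcp_rot: [-0.381, 0.38, -0.596, 0.596]
ft_force: [-0.1, -0.5, 0.9]
grip_width: 0.0004
```

{"api": "arm_command", "payload": {"commands": [0, 0, 0.05, 0, 0, 0, 0, 0, 0, 0, 0, 0, 0, 0]}}

```text
clock: 5.95
eef_pos: [0.582, 0.2166, 0.0994]
tcp_rot: [-0.381, 0.38, -0.596, 0.596]
ft_force: [-1.2, -1.1, 5.5]
grip_width: 0.0007
```

Contact is felt at tip height 80.4 mm, matching the rim, and the contact is stiff at about 9 N/mm. I'll ease off a touch and then sweep in short steps with force feedback.

{"api": "arm_command", "payload": {"commands": [0, 0, -0.01, 0, 0, 0, 0, 0, 0, 0, 0, 0, 0, 0]}}

```text
clock: 6.2
eef_pos: [0.582, 0.2167, 0.0994]
tcp_rot: [-0.381, 0.38, -0.596, 0.596]
ft_force: [-1.7, 0.8, 5.1]
grip_width: 0.0003
```

```bash
cat > nx.py <<'E'
from h import *
import sys
show()
s=status.state();p=s['eef_pos'];M=rot(s).as_matrix()
d=p[:2]-C;a=np.degrees(np.arctan2(d[1],d[0]))
q=p.copy(); 
for k in range(1,int(sys.argv[1])+1):
    t=np.array([*rim(a+k*float(sys.argv[2])),p[2]]); print(k,((t-q)@M*100).round(3)); q=t
E
python3 nx.py 4 1.2
```

```text
t 6.2 p [0.582  0.2167 0.0994] F [-1.71  0.79  5.07] w 0.0003 pol 116.14 0.168 tipz 0.0804
zang -24.9 y [ 0.  0. -1.] q [-0.24  0.73 -0.26  1.65  0.24  0.78 -1.04]
1 [ 0.279 -0.    -0.215]
2 [ 0.28  -0.    -0.213]
3 [ 0.285 -0.    -0.207]
4 [ 0.289 -0.    -0.201]
```

{"api": "arm_command", "payload": {"commands": [0, 0.14, -0.01, -0.11, 0, 0, 0, 0, 0.14, 0, -0.11, 0, 0, 0]}}

```text
clock: 6.45
eef_pos: [0.58, 0.2157, 0.0994]
tcp_rot: [-0.382, 0.379, -0.596, 0.596]
ft_force: [1.3, 1.2, 2.9]
grip_width: 0.0007
```

{"api": "arm_command", "payload": {"commands": [0, 0.28, 0, -0.21, 0, 0, 0, 0, 0.28, 0, -0.21, 0, 0, 0]}}

```text
clock: 6.7
eef_pos: [0.5732, 0.2121, 0.0994]
tcp_rot: [-0.381, 0.379, -0.596, 0.596]
ft_force: [2.8, 1.2, 4.7]
grip_width: 0.0003
```

```bash
python3 nx.py 4 1.2
```

```text
t 6.7 p [0.5732 0.2121 0.0994] F [2.76 1.17 4.69] w 0.0003 pol 119.49 0.1681 tipz 0.0804
zang -24.9 y [ 0.002  0.001 -1.   ] q [-0.24  0.72 -0.26  1.68  0.24  0.76 -1.04]
1 [ 0.294 -0.001 -0.194]
2 [ 0.292 -0.001 -0.196]
3 [ 0.296 -0.001 -0.19 ]
4 [ 0.3   -0.001 -0.183]
```

{"api": "arm_command", "payload": {"commands": [0, 0.29, -0.005, -0.19, 0, 0, 0, 0, 0.29, 0, -0.19, 0, 0, 0]}}

```text
clock: 6.95
eef_pos: [0.567, 0.2084, 0.0994]
tcp_rot: [0.381, -0.38, 0.596, -0.596]
ft_force: [2.6, 1.3, 4.5]
grip_width: 0.0006
```

{"api": "arm_command", "payload": {"commands": [0, 0.3, 0, -0.18, 0, 0, 0, 0, 0.3, 0, -0.18, 0, 0, 0]}}

```text
clock: 7.2
eef_pos: [0.5613, 0.2045, 0.0994]
tcp_rot: [0.381, -0.38, 0.596, -0.596]
ft_force: [3.9, 1.3, 4.8]
grip_width: 0.0004
```

```bash
python3 nx.py 4 1.2
```

```text
t 7.2 p [0.5613 0.2045 0.0994] F [3.9  1.3  4.82] w 0.0004 pol 124.33 0.168 tipz 0.0804
zang -24.89 y [ 0.002  0.001 -1.   ] q [-0.23  0.71 -0.26  1.72  0.25  0.74 -1.04]
1 [ 0.304 -0.001 -0.177]
2 [ 0.308 -0.001 -0.17 ]
3 [ 0.311 -0.001 -0.164]
4 [ 0.315 -0.001 -0.157]
```

{"api": "arm_command", "payload": {"commands": [0, 0.31, -0.01, -0.17, 0, 0, 0, 0, 0.31, 0, -0.17, 0, 0, 0]}}

```text
clock: 7.45
eef_pos: [0.5554, 0.2003, 0.0994]
tcp_rot: [0.381, -0.38, 0.596, -0.596]
ft_force: [2.9, 2.2, 4.4]
grip_width: 0.0006
```

{"api": "arm_command", "payload": {"commands": [0, 0.31, -0.005, -0.16, 0, 0, 0, 0, 0.31, 0, -0.15, 0, 0, 0]}}

```text
clock: 7.7
eef_pos: [0.5498, 0.196, 0.0994]
tcp_rot: [0.381, -0.38, 0.596, -0.596]
ft_force: [2.7, 2.1, 5.0]
grip_width: 0.0004
```

```bash
python3 nx.py 4 1.2
```

```text
t 7.7 p [0.5498 0.196  0.0994] F [2.73 2.1  4.95] w 0.0004 pol 129.19 0.168 tipz 0.0804
zang -24.89 y [ 0.001  0.001 -1.   ] q [-0.22  0.69 -0.26  1.76  0.25  0.72 -1.04]
1 [ 0.318 -0.001 -0.151]
2 [ 0.321 -0.001 -0.144]
3 [ 0.324 -0.001 -0.137]
4 [ 0.327 -0.001 -0.13 ]
```

{"api": "arm_command", "payload": {"commands": [0, 0.32, -0.015, -0.14, 0, 0, 0, 0, 0.32, 0, -0.14, 0, 0, 0]}}

```text
clock: 7.95
eef_pos: [0.5443, 0.1912, 0.0994]
tcp_rot: [0.381, -0.38, 0.596, -0.596]
ft_force: [3.0, 1.9, 5.5]
grip_width: 0.001
```

{"api": "arm_command", "payload": {"commands": [0, 0.32, -0.005, -0.13, 0, 0, 0, 0, 0.33, 0, -0.13, 0, 0, 0]}}

```text
clock: 8.2
eef_pos: [0.5392, 0.1863, 0.0994]
tcp_rot: [0.381, -0.38, 0.596, -0.596]
ft_force: [3.5, 2.8, 5.3]
grip_width: 0.0009
```

```bash
python3 nx.py 4 1.2
```

```text
t 8.2 p [0.5392 0.1863 0.0994] F [3.46 2.75 5.26] w 0.0009 pol 134.09 0.1678 tipz 0.0804
zang -24.88 y [ 0.     0.001 -1.   ] q [-0.21  0.67 -0.26  1.8   0.25  0.7  -1.04]
1 [ 0.324 -0.    -0.139]
2 [ 0.332 -0.    -0.116]
3 [ 0.335 -0.    -0.109]
4 [ 0.337 -0.    -0.102]
```

{"api": "arm_command", "payload": {"commands": [0, 0.33, -0.02, -0.12, 0, 0, 0, 0, 0.33, -0.005, -0.12, 0, 0, 0]}}

```text
clock: 8.45
eef_pos: [0.5339, 0.1809, 0.0994]
tcp_rot: [0.38, -0.381, 0.596, -0.596]
ft_force: [2.4, 2.0, 4.8]
grip_width: 0.0009
```

{"api": "arm_command", "payload": {"commands": [0, 0.33, -0.005, -0.11, 0, 0, 0, 0, 0.34, 0, -0.1, 0, 0, 0]}}

```text
clock: 8.7
eef_pos: [0.5291, 0.1756, 0.0994]
tcp_rot: [0.38, -0.381, 0.596, -0.596]
ft_force: [1.7, 3.6, 4.3]
grip_width: 0.0003
```

```bash
python3 nx.py 4 1.2
```

```text
t 8.7 p [0.5291 0.1756 0.0994] F [1.73 3.56 4.3 ] w 0.0003 pol 139.14 0.1678 tipz 0.0804
zang -24.9 y [-0.001 -0.    -1.   ] q [-0.2   0.66 -0.26  1.84  0.25  0.68 -1.03]
1 [ 0.333  0.    -0.114]
2 [ 0.341  0.    -0.086]
3 [ 0.343  0.    -0.079]
4 [ 0.344  0.    -0.072]
```

{"api": "arm_command", "payload": {"commands": [0, 0.34, -0.01, -0.1, 0, 0, 0, 0, 0.34, 0, -0.09, 0, 0, 0]}}

```text
clock: 8.95
eef_pos: [0.5244, 0.1699, 0.0994]
tcp_rot: [0.38, -0.381, 0.596, -0.596]
ft_force: [2.8, 2.6, 3.8]
grip_width: 0.0004
```

{"api": "arm_command", "payload": {"commands": [0, 0.34, -0.005, -0.08, 0, 0, 0, 0, 0.34, 0, -0.07, 0, 0, 0]}}

```text
clock: 9.2
eef_pos: [0.5201, 0.1643, 0.0994]
tcp_rot: [0.38, -0.381, 0.596, -0.596]
ft_force: [1.2, 2.0, 2.8]
grip_width: 0.0005
```

```bash
python3 nx.py 4 1.2
```

```text
t 9.2 p [0.5201 0.1643 0.0994] F [1.16 2.03 2.82] w 0.0005 pol 144.06 0.1678 tipz 0.0804
zang -24.91 y [-0.002 -0.001 -1.   ] q [-0.18  0.65 -0.26  1.87  0.25  0.66 -1.02]
1 [ 0.343  0.001 -0.08 ]
2 [ 0.347  0.001 -0.056]
3 [ 0.348  0.001 -0.049]
4 [ 0.349  0.001 -0.042]
```

Still on the rim with force tapering, so I'm adding slightly more pressure and continuing. The notch edge is expected next.

{"api": "arm_command", "payload": {"commands": [0, 0.34, 0.01, -0.07, 0, 0, 0, 0, 0.34, 0, -0.06, 0, 0, 0]}}

```text
clock: 9.45
eef_pos: [0.5162, 0.1588, 0.0994]
tcp_rot: [0.38, -0.381, 0.596, -0.596]
ft_force: [1.0, 1.0, 1.4]
grip_width: 0.0007
```

{"api": "arm_command", "payload": {"commands": [0, 0.35, 0.005, -0.05, 0, 0, 0, 0, 0.35, 0, -0.04, 0, 0, 0]}}

```text
clock: 9.7
eef_pos: [0.5119, 0.1522, 0.099]
tcp_rot: [-0.379, 0.381, -0.596, 0.596]
ft_force: [-0.7, 0.2, -0.6]
grip_width: 0.0006
```

{"api": "arm_command", "payload": {"commands": [0, 0.35, 0, -0.03, 0, 0, 0, 0, 0.35, 0, -0.02, 0, 0, 0]}}

```text
clock: 9.95
eef_pos: [0.5091, 0.1466, 0.0993]
tcp_rot: [0.38, -0.381, 0.596, -0.596]
ft_force: [-0.3, 1.2, -0.0]
grip_width: 0.0003
```

```bash
python3 nx.py 4 1.2
```

```text
t 9.95 p [0.5091 0.1466 0.0993] F [-0.28  1.24 -0.  ] w 0.0003 pol 151.17 0.1676 tipz 0.0803
zang -24.91 y [-0.001 -0.001 -1.   ] q [-0.15  0.63 -0.26  1.91  0.26  0.63 -1.01]
1 [ 0.349  0.    -0.055]
2 [ 0.352  0.    -0.013]
3 [ 0.352  0.    -0.006]
4 [0.352 0.    0.002]
```

The force has vanished and the tip dips 0.4 mm below the rim top, just where the camera put the notch. I'll centre in it and lower.

{"api": "arm_command", "payload": {"commands": [0, 0.35, 0, -0.04, 0, 0, 0, 0, 0.35, 0, -0.01, 0, 0, 0, 0, 0.35, 0, 0, 0, 0, 0, 0, 0.1, 0, 0, 0, 0, 0, 0, 0, 0.1, 0, 0, 0, 0]}}

```text
clock: 10.58
eef_pos: [0.5045, 0.1371, 0.0986]
tcp_rot: [0.381, -0.38, 0.596, -0.596]
ft_force: [0.0, -0.8, 1.0]
grip_width: 0.0005
```

{"api": "arm_command", "payload": {"commands": [0, 0, 0.2, 0, 0, 0, 0, 0, 0, 0.2, 0, 0, 0, 0, 0, 0, 0.1, 0, 0, 0, 0, 0, 0, 0, 0, 0, 0, 0]}}

```text
clock: 11.08
eef_pos: [0.5043, 0.1371, 0.0935]
tcp_rot: [0.38, -0.381, 0.596, -0.596]
ft_force: [0.7, 0.1, 0.6]
grip_width: 0.0005
```

```bash
python3 nx.py 1 1.2
```

```text
t 11.07 p [0.5043 0.1371 0.0935] F [0.7  0.06 0.64] w 0.0005 pol 154.83 0.1676 tipz 0.0745
zang -24.89 y [-0. -0. -1.] q [-0.14  0.63 -0.26  1.94  0.26  0.61 -1.  ]
1 [ 0.352  0.    -0.038]
```

The tip is 6 mm below the rim top with no force, so this is the open notch. Now I'll press the key.

{"api": "arm_command", "payload": {"commands": [0, 0, 0.2, 0, 0, 0, 0, 0, 0, 0.1, 0, 0, 0, 0, 0, 0, 0.1, 0, 0, 0, 0, 0, 0, 0, 0, 0, 0, 0]}}

```text
clock: 11.58
eef_pos: [0.5045, 0.1371, 0.0896]
tcp_rot: [0.381, -0.38, 0.596, -0.596]
ft_force: [-0.3, 0.0, 0.2]
grip_width: 0.0006
```

{"api": "arm_command", "payload": {"commands": [0, 0, 0.1, 0, 0, 0, 0, 0, 0, 0.1, 0, 0, 0, 0, 0, 0, 0.1, 0, 0, 0, 0, 0, 0, 0, 0, 0, 0, 0]}}

```text
clock: 12.08
eef_pos: [0.5045, 0.1371, 0.0865]
tcp_rot: [0.381, -0.38, 0.596, -0.596]
ft_force: [0.0, 0.5, 0.7]
grip_width: 0.0004
```

{"api": "arm_command", "payload": {"commands": [0, 0, 0.1, 0, 0, 0, 0, 0, 0, 0.1, 0, 0, 0, 0, 0, 0, 0.05, 0, 0, 0, 0]}}

```text
clock: 12.45
eef_pos: [0.5045, 0.1371, 0.0841]
tcp_rot: [0.381, -0.38, 0.596, -0.596]
ft_force: [-0.2, 0.0, 1.6]
grip_width: 0.0006
```

{"api": "arm_command", "payload": {"commands": [0, 0, 0.04, 0, 0, 0, 0, 0, 0, 0, 0, 0, 0, 0]}}

```text
clock: 12.7
eef_pos: [0.5045, 0.1371, 0.0837]
tcp_rot: [0.381, -0.38, 0.596, -0.596]
ft_force: [0.6, 0.1, 0.6]
grip_width: 0.0004
```

{"api": "arm_command", "payload": {"commands": [0, 0, 0.04, 0, 0, 0, 0, 0, 0, 0, 0, 0, 0, 0]}}

```text
clock: 12.95
eef_pos: [0.5044, 0.1371, 0.0833]
tcp_rot: [0.381, -0.38, 0.596, -0.596]
ft_force: [0.2, -0.5, 0.8]
grip_width: 0.0003
```

{"api": "arm_command", "payload": {"commands": [0, 0, 0.04, 0, 0, 0, 0, 0, 0, 0, 0, 0, 0, 0]}}

```text
clock: 13.2
eef_pos: [0.5044, 0.1371, 0.0832]
tcp_rot: [-0.381, 0.38, -0.596, 0.596]
ft_force: [-0.3, 0.2, 5.2]
grip_width: 0.0004
```

{"api": "arm_command", "payload": {"commands": [0, 0, 0.03, 0, 0, 0, 0, 0, 0, 0, 0, 0, 0, 0]}}

```text
clock: 13.45
eef_pos: [0.5044, 0.1372, 0.0831]
tcp_rot: [-0.381, 0.38, -0.596, 0.596]
ft_force: [-1.7, -0.9, 6.5]
grip_width: 0.0004
```

The hard stop is felt 16.2 mm below the rim top, so the key is fully down. I'm lifting straight up and moving clear.

{"api": "arm_command", "payload": {"commands": [0, 0, -0.5, 0, 0, 0, 0, 0, 0, -1, 0, 0, 0, 0, 0, 0, -2, 0, 0, 0, 0, 0, 0, -3, 0, 0, 0, 0, 0, 0, -4, 0, 0, 0, 0]}}

```text
clock: 14.08
eef_pos: [0.5035, 0.1367, 0.1881]
tcp_rot: [0.38, -0.381, 0.596, -0.596]
ft_force: [0.1, 0.0, 0.6]
grip_width: 0.0006
```

{"api": "arm_command", "payload": {"commands": [0, 4, -1, 0, 0, 0, 0, 0, 4, 0, 0, 0, 0, 0, 0, 5, 0, 0, 0, 0, 0, 0, 5, 0, 0, 0, 0, 0, 0, 5, 0, 0, 0, 0, 0]}}

```text
clock: 14.7
eef_pos: [0.4067, -0.073, 0.1979]
tcp_rot: [-0.381, 0.38, -0.596, 0.596]
ft_force: [0.6, -0.8, 0.1]
grip_width: 0.0004
```

{"api": "arm_command", "payload": {"commands": [0, 3, 0, 0, 0, 0, 0, 0, 3, 0, 0, 0, 0, 0, 0, 2, 0, 0, 0, 0, 0, 0, 0, 0, 0, 0, 0, 0]}}

```text
clock: 15.2
eef_pos: [0.3731, -0.1452, 0.1978]
tcp_rot: [-0.379, 0.38, -0.597, 0.597]
ft_force: [0.3, 0.9, -0.2]
grip_width: 0.0004
```

```bash
python3 - <<'E'
from h import *
show()
for n in("top","scene"):
    p,d=eyes.camera(n); W=pts(n,d)
    for lab,a0 in(("key",155.2),("inlay",119.2),("rim",173)):
        a=np.radians(np.linspace(a0-5,a0+5,15)); rr=np.linspace(.162,.174,7)
        X=np.stack([C[0]+rr[:,None]*np.cos(a),C[1]+rr[:,None]*np.sin(a),np.full((7,15),.066 if lab=="key" else .08)],-1)
        q=proj(n,X).round().astype(int); z=W[q[...,1],q[...,0],2]; print(n,lab,np.percentile(z,[25,50,75]).round(4))
    if n=="top": cv2.imwrite("pics/top2.png",cv2.resize(p[:,:,::-1],None,fx=1.2,fy=1.2))
    else: cv2.imwrite("pics/scene2.png",cv2.resize(p[90:260,250:470,::-1],None,fx=3.3,fy=3.3))
E
```

```text
t 15.2 p [ 0.3731 -0.1452  0.1978] F [ 0.28  0.85 -0.2 ] w 0.0004 pol -143.28 0.3529 tipz 0.1788
zang -25.11 y [-0. -0. -1.] q [ 0.55  0.31 -0.3   2.14  0.14  0.71 -0.28]
top key [0.0628 0.0647 0.0663]
top inlay [0.0798 0.0808 0.082 ]
top rim [0.079 0.08  0.081]
scene key [0.0617 0.0631 0.0653]
scene inlay [0.0783 0.0799 0.0837]
scene rim [0.0772 0.0789 0.0807]
```

View pics/top2.png

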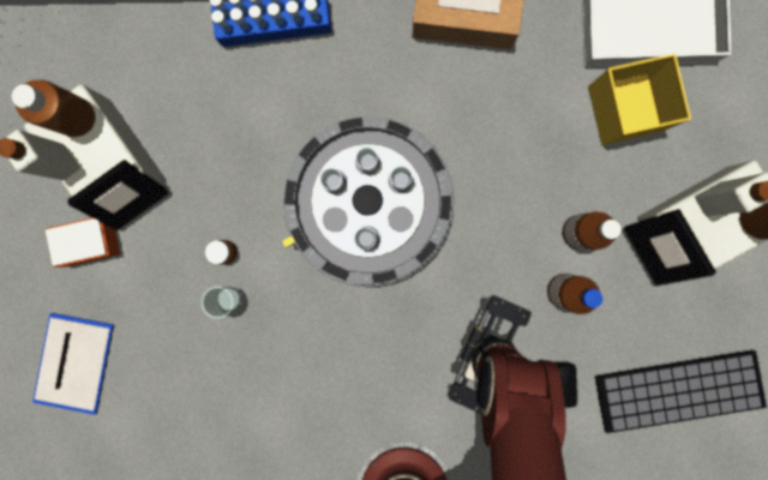

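View pics/scene2.png

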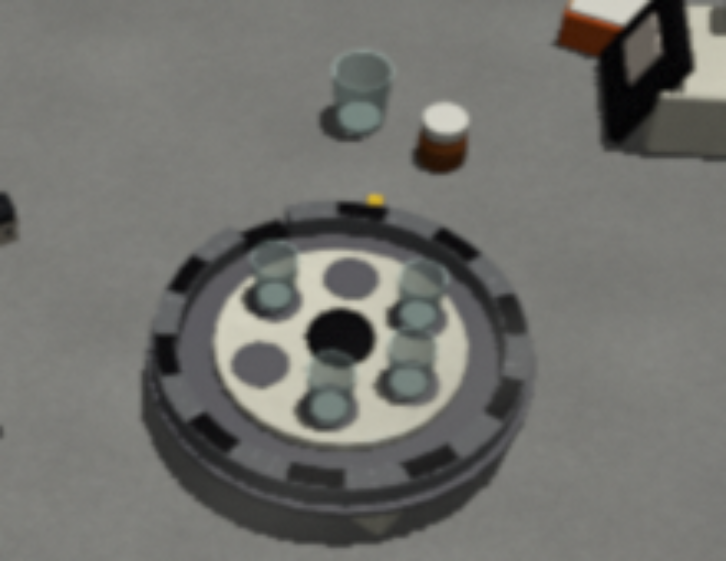

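The pictures show the key recessed, now at about 64 mm height against 72 mm before, which is fully down. The beakers, bottles and jar are undisturbed and the hand is clear. I'm handing in.

```bash
python3 -c "
from station import job
print(job.hand_in())"
```

```text
the job is handed in; nothing more can be done
None
```

The key is pressed fully down and stayed down after I lifted off, and the job is handed in at about 15 s on the robot's clock.

**Sweep:** With the fingers shut, I touched the rim beside the yellow tab and slid round the robot-facing side. The force fell to zero at about 148° round the rim axis, where the cameras had shown the notch (middle at 155°).

**Key:** I lowered into the notch and pressed until a hard stop 16.2 mm below the rim's top. I then lifted straight up and moved the hand clear.

**Last checks:**
- Depth puts the key top at 64.7 mm (top camera) and 63.1 mm (scene camera). It was about 73 mm before; fully down should be 64 mm.
- The beakers, bottles, jar and spare beaker look unmoved in the pictures.
- The wrist force is about zero with the hand clear.

**Outside the asked 3–5 N:** Most of the sweep read 3.8–5 N. Single readings were slightly over, up to 5.5 N, early on and mid-sweep. It dipped to 2.8 and then 1.4 N just before the notch edge. The final press on the key's stop peaked at 6.5 N. Forces were read only at the end of each move, so values in between are unknown.

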